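# Pin a specimen in its holder and hold it up to the inspection camera

## Task

Take the round-headed pin out of the white pin block and push it down through the holder's fork and the specimen's lug until its head sits on the fork. Then lift the holder by its upright handle and hold the specimen in the air in front of the inspection camera, polished face squarely towards the tilted-up lens, centred on its axis, right way up as the camera sees it, with 10 cm between lens and face; finish while holding it there, still. Do not touch the specimen or the camera, leave the square-headed pin in its block and leave the other things on the bench where they are.

Things in the scene. Friction and masses are not known exactly. Their poses are not given: they have to be found in the camera images.
- holder: Loose aluminium fork holder, 0.28 kg, on the table. Origin on its underside, z up, x to the specimen. Base plate = lower cheek: x -55..60, y +-24, 10 mm thick. Upper cheek: x -55..27, y +-20, z 22..32; 12 mm slot between, open forward of x=-21. Handle bar at x=-45: 24 wide (y), 18 thick (x), top at z=105. 13 mm holes through both cheeks at x=1, y=0 (mm).
- holder_hole (a point): centre of the mouth of the hole in the holder's upper cheek, 32 mm above the holder's underside; axes as the holder's. When the pin is seated its head rests on this face.
- holder_grip (a point): middle of the handle bar's upper part, 88 mm above the holder's underside (17 mm below the bar's top), 46 mm behind the hole; axes as the holder's. Pinch it from above across its 24 mm width (y).
- specimen: Loose in the fork, 0.10 kg: dark lug 10 mm thick, 28 wide, x -18..32, 13 mm hole in line with the fork's; upright black resin mount x 30..44, 50 wide, 44 high, polished steel section in its front (+x) face. Origin on the hole's axis at the lug's underside, 10 mm over the holder's underside; axes start parallel to the holder's. Unpinned it can slide out forwards; pinned it has 2 to 4 mm of play.
- face (a point): centre of the specimen's polished face, 44 mm ahead of and 22 mm above the specimen's origin; its outward normal is +x; axes as the specimen's
- pin: Round-headed steel pin, 40 g, standing in the white pin block: shank 9 mm diameter, 29 mm long, chamfered foot; head a plain cylinder 18 mm diameter, 22 mm high. Origin at the shank's lower tip, z up along the pin; head from z = 29 to 51 mm. The head rests on the block's top, 34 mm above the table.
- pin_block: white block fixed to the table, 45 x 120 x 34 mm (x, y, z) with two 13 mm holes at y = +35 and -35 mm; origin under its centre. Holds the two pins, either in either hole.
- square_pin: short pin with a flat 22 mm square head, 8 mm thick, shank only 16 mm: does not fit this job, stays in the block. Origin at the shank's lower tip.
- camera_stand: Fixed stand of the inspection camera, with its head: base plate 100 x 110 x 14 mm (x from -30 to +70) and two posts 145 mm high beside the head; origin at table height under the head's tilt axis, which is 130 mm up, 58 mm behind the lens; x points away from the work. Not to be touched.
- lens (a point): Centre of the inspection camera's front lens (white 56 mm housing, black lens, rim 56 mm diameter). The camera looks along -x of this frame, tipped a little upward (0.15 to 0.4 rad, differs each time); z is the camera's own up. Focus is 100 mm in front of the lens: x = -0.100, y = z = 0. The specimen must end with its axes parallel to these (its +x face towards the lens).
- mount_a: round black resin mount, 30 mm diameter, 20 mm high, lying flat; origin under its centre; a bystander
- mount_b: round black resin mount, 40 mm diameter, 20 mm high, lying flat; origin under its centre; a bystander
- dropper: small white bottle, 36 mm diameter, 90 mm high, standing; origin under its centre; a bystander
- jar: amber jar with black cap, 60 mm diameter, 60 mm high, standing; origin under its centre; a bystander
- screwdriver: screwdriver, 160 mm long, lying on the table along its x; a bystander
Things that resemble listed ones, but are neither listed nor needed, are in the scene too. Several things have the shape of the holder; the one meant has the colours described above.

How it is judged:
By the outcome, as a careful person would: the job done as asked, in the order asked, and still so for the second after the job is handed in, while the arm keeps its last pose, push and grip.
It also fails if it takes over 61 s, if anything falls off the work surface, if the arm or the gripper's body presses on something with over 40 N, if the wrist force passes 120 N, or if a joint passes its speed limit or range.

## Robot

A 6-joint arm with a two-finger parallel gripper is mounted at the origin on the work surface. World frame = base frame: x ahead of the robot, y to its left, z up, the work surface at z = 0. Lengths are in mm, angles in rad, forces in N, time in s.
With the tool pointing down it reaches from about 350 to 800 mm from the base axis. Payload 7.3 kg.
Tool frame: the origin (TCP) lies at the very end of the fingers, on their centre line; the grasp point (between the pads) lies 19 mm behind it; z points along the fingers, y is the line along which they close (so a half turn about z gives the same grasp; the last joint's range is limited). The gripper opens to 85 mm and grips with 20 to 120 N. Pads are 22 mm wide; open, the fingers measure 114 mm over their backs; the gripper's body (76 mm by 85 mm) begins 54 mm behind the grasp point. The pads swing forward as they close: fully open they stand 13 mm farther back than shut.
Start: joints at [-1.365, 0.342, 1.524, -0, 1.275, -0.146], TCP at [180.932, -492.857, 231.322] pointing down, gripper open.
Joint ranges: [-2.53, 2.53], [-0.77, 2.02], [0.04, 2.7], [-1, 4.14], [0.28, 2.66], [-3.11, 3.11]. Speed limits (rad/s): [2.57, 2.57, 3.14, 3.14, 3.14, 3.14].

## Interface

Orientations are given as [roll, pitch, yaw] about the fixed x, y, z axes, in that order (R = Rz(yaw) Ry(pitch) Rx(roll)).
In Python, from rig import * gives the robot as it stands. The module is installed in compiled form; this text tells all that it offers.
- The arm moves only by the tool move_arm, never from a script. Its argument "increments" is a list of rows, each a list of 6 numbers: the shift along the tool's x, y, z in mm, then the turn, a rotation vector about the tool's x, y, z in rad. A call has 1 to 20 rows; each row is the pose to reach, as a shift and turn from the pose commanded when the call began, along the tool's axes at that moment; what a row does not reach only later rows make up. A row lasts 1/12 s, in which the tool goes at most 41.7 mm and 7.16 degrees, less where a joint would pass 70% of its speed; a pose out of reach is approached as far as the arm can. A call with a gripper value outside its range is refused whole. "hand" is the finger opening in mm, from 0 to 85.4, set as the call begins (left out, the last holds). The fingers move at their own pace and stop on an object; "newtons" is the grip in N (left out, the last holds). Time passes only in rows, so rows that repeat a pose let the fingers close. It gives the time, the measured TCP pose, the force, the opening and the grip force at its end, in the units of the state.
- get_state(): the state, without advancing time (a new reading comes with each control period).
- grab_frame(name): name is "side" or "top"; returns a dict with "image" (420x560x3 uint8, red, green, blue), "fx", "fy", "cx", "cy" (pixels), "origin" and "orientation" of the camera in the world. Camera axes: x right, y up, looking along -z (the intrinsics and any distortion apply to the point x, -y, -z); pixel columns grow to the right and rows downward; lengths in mm; the calibration is good to about 2 mm. A picture is of the moment at which its call begins. There is no depth.
- hand_in(): hands the job in; it is judged then, once.
The state is a dict: "t": time; "joints": joint angles; "joint_velocities": joint speeds; "effort": joint torques, N m; "tool_pos": TCP position; "eef_rot": TCP orientation; "contact_force": force on the tool from outside, world axes, zero at the start; "torque": the same for the moment, N m; "grip_width": finger opening in mm; "finger_force": force on a finger pad.
Only numpy, scipy, OpenCV 4.12 (cv2) and the standard library are available. Lean on these libraries where they do the work, as an engineer would, in place of code of your own. Each camera call takes 0.05 s, during which the arm holds its last target. There are 200 camera calls.

## Working session

There is one attempt and no reset: what is moved stays moved. The work goes in short steps, Python scripts to look and compute and a tool call to move; the robot and the scene stay as the last step left them, time stands still between calls to the robot, and variables do not carry over. Pictures are saved under pics/ and viewed, at most 10 in all, crops included, and the job is handed in when it is done.

Besides the shell and the picture viewer there is one more tool, called after "Emit:" as name([rows], argument=value, ...), one row to a line, values as JSON. move_arm: Moves the arm, as the interface text tells. Its arguments: {"type":"object","properties":{"increments":{"type":"array","items":{"type":"array","items":{"type":"number"}}},"hand":{"type":"number"},"newtons":{"type":"number"}},"required":["increments"]}

```bash
mkdir -p pics; python3 - <<'E'
from rig import *
import cv2,pickle
print(get_state())
for n in("side","top"):
    f=grab_frame(n); pickle.dump(f,open(n+"0.pkl","wb")); print({k:v for k,v in f.items() if k!="image"})
    cv2.imwrite(f"pics/{n}0.png",f["image"][:,:,::-1])
E
```

```text
{'t': 0.0, 'joints': array([-1.36499784e+00,  3.42694385e-01,  1.52502919e+00, -1.18808739e-05,
        1.27542858e+00, -1.46029941e-01]), 'joint_velocities': array([-0.0005603 , -0.00023923, -0.00026267,  0.00192377, -0.00121956,
        0.00048587]), 'effort': array([-1.57485909e-03, -4.33688092e+01, -2.46014947e+01, -3.98751063e-04,
        7.87369878e-03,  5.45038191e-06]), 'tool_pos': array([ 180.83956258, -492.42785823,  230.63643627]), 'eef_rot': array([-3.14004810e+00, -2.15684258e-04,  3.51831728e-01]), 'contact_force': array([ 0.08577296, -1.03765061, -1.03820278]), 'torque': array([-0.01604845,  0.03522235, -0.0225266 ]), 'finger_force': 0.0, 'grip_width': 85.62717130237431}
{'fx': 503.88061484429016, 'fy': 503.88061484429016, 'cx': 275.9212359108461, 'cy': 213.80915423149793, 'origin': array([ 164.2758931 , -940.69326887,  763.57033568]), 'orientation': array([ 1.0097529 ,  0.01746251, -0.3853421 ])}
{'fx': 495.35153310970657, 'fy': 495.35153310970657, 'cx': 274.7226085108233, 'cy': 212.1772739110185, 'origin': array([ 426.2845189 ,  -13.15037846, 1484.14516061]), 'orientation': array([ 0.06758861,  0.01451662, -1.57107858])}
```

View pics/side0.png

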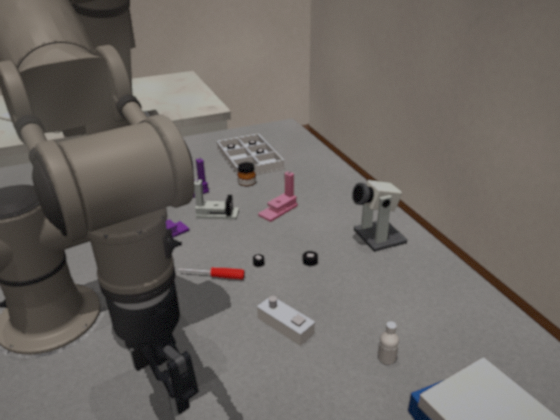

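View pics/top0.png

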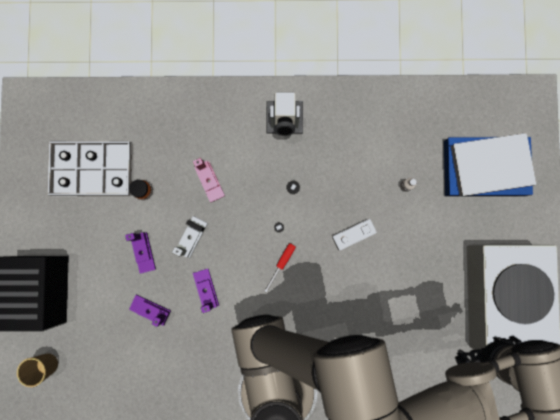

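The side view shows the aluminium holder with the black mount at (215,208), the pin block at (286,318) and the camera at (378,210). In the top view these are at (190,238), (354,235) and (285,115). There are five candidates for the holder: aluminium (190,238), pink (208,180), and purple (140,252), (150,310) and (205,290). Only the aluminium one fits, because it is grey metal and carries a specimen. I'll confirm this with an enlarged crop.

```bash
cat > h.py <<'E'
import numpy as np,cv2,pickle
from scipy.spatial.transform import Rotation as R
def cam(f): return np.array(f["origin"]),R.from_euler("xyz",f["orientation"]).as_matrix()
def ray(f,u,v):
    o,M=cam(f); return o,M@np.array([(u-f["cx"])/f["fx"],-(v-f["cy"])/f["fy"],-1])
def onz(f,u,v,z):
    o,d=ray(f,u,v); return o+d*(z-o[2])/d[2]
def proj(f,p):
    o,M=cam(f); q=M.T@(np.array(p,float)-o); return np.array([f["cx"]+f["fx"]*q[0]/-q[2],f["cy"]+f["fy"]*q[1]/q[2]])
def tri(f,a,g,b):
    o,d=ray(f,*a);p,e=ray(g,*b); s=np.linalg.lstsq(np.c_[d,-e],p-o,rcond=None)[0]
    x,y=o+d*s[0],p+e*s[1]; return (x+y)/2,np.linalg.norm(x-y)
def load(n): return pickle.load(open(n+".pkl","rb"))
def crop(f,u,v,w,h,k):
    return cv2.resize(f["image"][v:v+h,u:u+w,::-1],None,fx=k,fy=k,interpolation=cv2.INTER_CUBIC)
E
python3 - <<'E'
from h import *
t,s=load("top0"),load("side0")
a=np.hstack([crop(t,165,205,50,50,8),crop(t,325,210,60,50,8)[:,:400]])
a=np.hstack([crop(t,168,208,50,50,6),crop(t,328,210,50,50,6)])
b=np.hstack([crop(s,190,173,60,50,5),crop(s,250,292,70,50,5)[:,:300]])
w=800
top=np.hstack([crop(t,165,208,50,37,8),crop(t,330,214,50,37,8)])
bot=np.hstack([crop(s,190,175,50,47,8)[:304],crop(s,252,293,66,50,6)[:304,:396],np.zeros((304,4,3),np.uint8)])
cv2.imwrite("pics/c1.png",np.vstack([top,bot])[:600])
E
```

```text
Traceback (most recent call last):
ValueError: all the input array dimensions except for the concatenation axis must match exactly, but along dimension 0, the array at index 0 has size 304 and the array at index 1 has size 300
```

```bash
python3 - <<'E'
from h import *
t,s=load("top0"),load("side0")
top=np.hstack([crop(t,165,208,50,37,8),crop(t,330,214,50,37,8)])
bot=np.hstack([crop(s,190,177,50,37,8),crop(s,252,294,66,50,6)[:296,:396],np.zeros((296,4,3),np.uint8)])
cv2.imwrite("pics/c1.png",np.vstack([top,bot]))
E
```

```text
(no output)
```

View pics/c1.png

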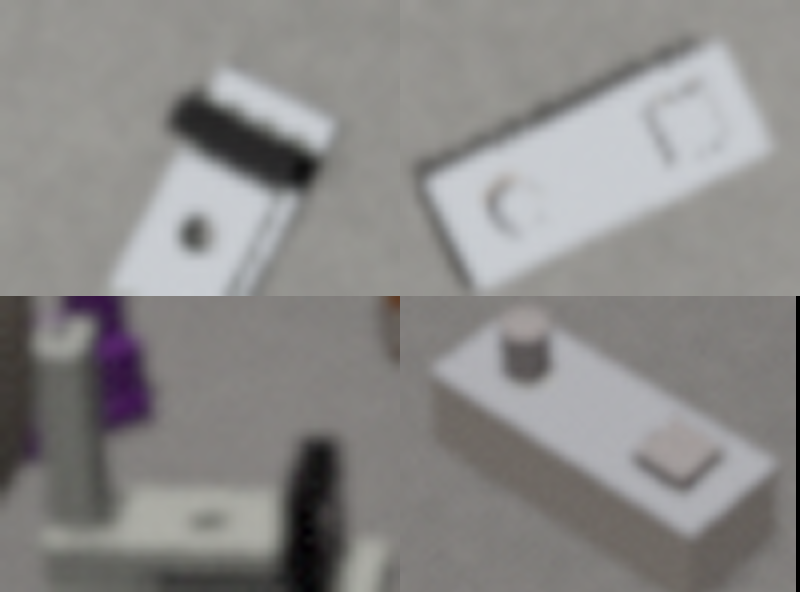

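The crop confirms the aluminium holder with the black specimen in it, with the hole at about (189.5,237) in the top view. The round pin is in the block's upper-left hole, with its head at (273,301) in the side view. The square pin is in the other hole.

```bash
python3 - <<'E'
from h import *
t,s=load("top0"),load("side0")
g=lambda f:f["image"].astype(int).sum(2)/3
def sub(f,x0,y0,x1,y1,k=8):
    return cv2.resize(g(f)[y0:y1,x0:x1].astype(np.float32),None,fx=k,fy=k,interpolation=cv2.INTER_CUBIC)
def back(p,x0,y0,k=8): return (np.array(p)+.5)/k-.5+[x0,y0]
def blob(f,box,lo,hi,n=1):
    m=sub(f,*box); m=((m>lo)&(m<hi)).astype(np.uint8)
    c=sorted(cv2.findContours(m,cv2.RETR_EXTERNAL,cv2.CHAIN_APPROX_NONE)[0],key=cv2.contourArea)[::-1][:n]
    out=[]
    for q in c:
        M=cv2.moments(q); out.append((cv2.contourArea(q)/64,back([M["m10"]/M["m00"],M["m01"]/M["m00"]],*box[:2]),back(cv2.boxPoints(cv2.minAreaRect(q)),*box[:2])))
    return out
print("bg",g(t)[200:210,220:230].mean(),g(t)[232,190],g(t)[240,186],g(t)[235,350])
b=blob(t,(325,205,390,260),185,999)[0]; print("block",b[0]); P=np.array([onz(t,*p,34) for p in b[2]]);print(P.round(1),P.mean(0).round(1), [np.linalg.norm(P[i]-P[i-1]).round(1) for i in range(4)])
for z,n in((32,"hol"),): 
  for b in blob(t,(165,208,215,265),185,999,3): print(n,b[0],[onz(t,*p,z)[:2].round(1) for p in b[2]],b[2].round(1))
print("hole",[(a,c.round(2),onz(t,*c,32).round(1)) for a,c,_ in blob(t,(184,231,196,244),0,150,2)])
for a,c,q in blob(t,(180,212,212,234),0,90,1): print("mount",a,c.round(1),onz(t,*c,54).round(1),[onz(t,*p,54)[:2].round(1) for p in q])
# pin head, side
print("pinhead side proj guess")
top=np.hstack([crop(t,168,208,40,60,10)])
bot=np.hstack([crop(s,340,172,70,80,7)[:,:390]])
cv2.imwrite("pics/c2.png",np.hstack([top,np.vstack([bot,np.zeros((40,390,3),np.uint8)])]))
E
```

```text
bg 145.75333333333333 204.66666666666666 204.0 204.33333333333334
block 577.2421875
[[ 453.9 -163.    34. ]
 [ 504.7 -270.    34. ]
 [ 465.2 -288.2   34. ]
 [ 414.6 -181.4   34. ]] [ 459.6 -225.7   34. ] [np.float64(43.5), np.float64(118.4), np.float64(43.5), np.float64(118.2)]
hol 243.671875 [array([413.1, 301.3]), array([482.7, 265.5]), array([465.1, 231.7]), array([395.6, 267.5])] [[174.7 250.2]
 [187.1 226.5]
 [198.5 232.5]
 [186.1 256.2]]
hol 38.734375 [array([504.8, 253.9]), array([512.9, 249.9]), array([493.1, 210. ]), array([485., 214.])] [[191.2 219. ]
 [192.5 216.2]
 [206.  223. ]
 [204.6 225.7]]
hol 8.8828125 [array([403.8, 297. ]), array([415.7, 288.8]), array([411.2, 282.3]), array([399.3, 290.4])] [[176.1 253.4]
 [178.9 249.4]
 [181.1 250.9]
 [178.3 255. ]]
hole [(12.453125, array([188.9 , 236.82]), array([452.4, 259.9,  32. ]))]
mount 98.359375 [195.1 225.6] [484.4 238.3  54. ] [array([490.2, 267.5]), array([505.1, 259.7]), array([478.3, 209.2]), array([463.5, 217. ])]
pinhead side proj guess
```

View pics/c2.png

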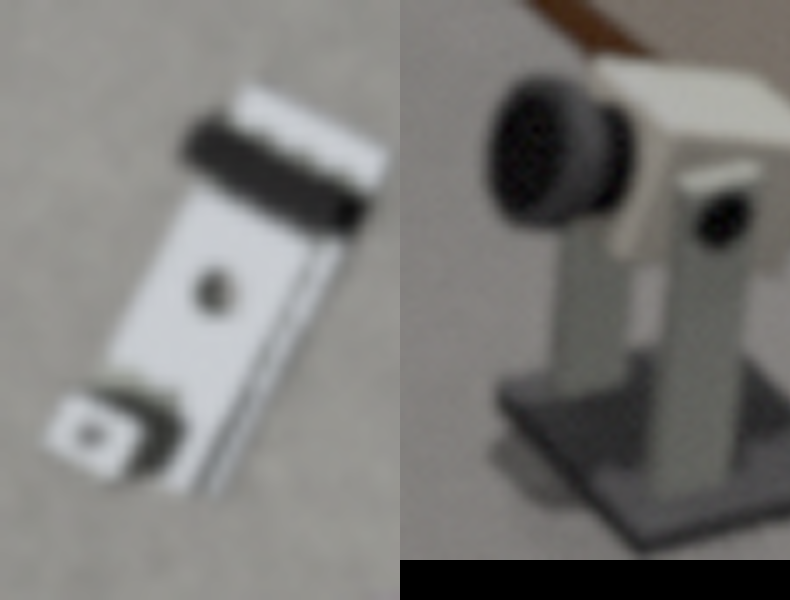

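The holder's yaw is about -27.3° and its handle is at the lower left. The lens front is around pixel (360,195) in the side view. Next I'll measure the pin, handle and camera pose, and add a helper for the increments.

```bash
cat >> h.py <<'E'
import json,os
def pose(x,y,z,r,p,w): T=np.eye(4);T[:3,:3]=R.from_euler("xyz",[r,p,w]).as_matrix();T[:3,3]=x,y,z;return T
def getC(): return np.array(json.load(open("cmd.json")))
def applied(row): # update the commanded pose by the last row of a call
    C=getC();D=np.eye(4);D[:3,:3]=R.from_rotvec(row[3:]).as_matrix();D[:3,3]=row[:3];C=C@D;json.dump(C.tolist(),open("cmd.json","w"));return C
def inc(T):
    D=np.linalg.inv(getC())@T;return np.r_[D[:3,3].round(1),R.from_matrix(D[:3,:3]).as_rotvec().round(4)]
E
python3 - <<'E'
from h import *
json.dump(pose(180.932,-492.857,231.322,np.pi,0,.3518).tolist(),open("cmd.json","w"))
t,s=load("top0"),load("side0")
print("pin head side z56",onz(s,272.6,297.3,56).round(1),"pred px",proj(s,[444.6,-194.1,56]).round(1),"top pred",proj(t,[444.6,-194.1,56]).round(1))
print("handle top",onz(t,176.75,250.95,105).round(1))
h=lambda p,x0,y0,k:(np.array(p)+.5)/k-.5+[x0,y0]
for n,hp in(("hole",[452.4,259.9,32]),("handle",[411.5,281,105]),("block c",[459.6,-225.7,34])): print(n,proj(s,hp).round(1),proj(t,hp).round(1))
# base plate of stand, top view
gr=t["image"].astype(np.float32).mean(2)
x0,y0=255,80
m=cv2.resize(gr[y0:150,x0:315],None,fx=8,fy=8,interpolation=cv2.INTER_CUBIC)
a=cv2.cvtColor(np.clip(m,0,255).astype(np.uint8),cv2.COLOR_GRAY2BGR)
b=crop(s,340,172,60,50,6)
im=np.zeros((600,800,3),np.uint8); im[:560,:480]=a; im[:300,480:780]=b[:300,:300]
# side crop of hole/handle
im[300:590,480:760]=crop(s,192,175,48,50,6)[:290,:280]
cv2.imwrite("pics/c3.png",im)
E
```

```text
pin head side z56 [ 446.5 -193.5   56. ] pred px [271.8 297.7] top pred [344.9 239.3]
handle top [411.8 279.7 105. ]
hole [215.3 204.1] [188.9 236.8]
handle [196.7 180.9] [176.3 251.1]
block c [284.5 313.3] [354.7 234.2]
```

View pics/c3.png

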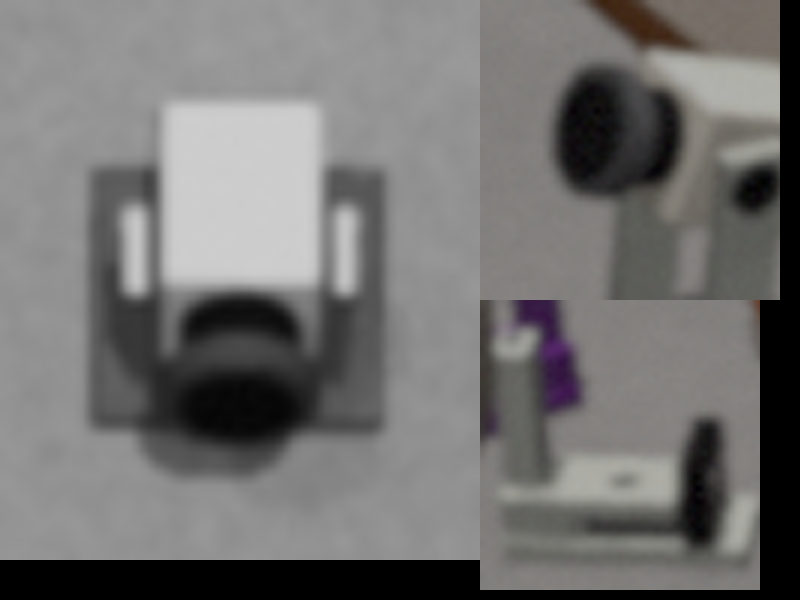

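The camera stand is square to the world axes. The lens's black disc is centred at about (284.6,129.9) in the top view and (357.7,193.4) in the side view. The projected pin, hole and handle points agree with the pictures to within 1 px, so I can start the pick.

```bash
python3 - <<'E'
from h import *
t,s=load("top0"),load("side0")
p,e=tri(t,(284.56,129.94),s,(357.7,193.4)); print("lens",p.round(1),e.round(1))
c=lambda x,y:((x+.5)/8-.5+255,(y+.5)/8-.5+80)
B=np.array([onz(t,*c(*q),14) for q in((90,170),(384,170),(384,430),(90,430))]);print(B.round(1),B.mean(0).round(1))
Q=np.array([onz(t,*c(*q),145) for q in((120,205),(357,205),(357,298),(120,298))]);print("posts",Q.round(1),Q.mean(0).round(1))
# top surface of head: rear edge & front edge px
for z in(150,160,170): print([onz(t,*c(*q),z).round(1) for q in((162,103),(320,103),(162,285),(320,285))])
b=np.array([0.,0]);T=lambda z:pose(445.5,-194,z,np.pi,0,-.476+np.pi)
print(inc(T(140)),T(140)[:3,:3].round(3))
E
```

```text
lens [742.  -20.6 146.9] 0.6
[[863.1  35.   14. ]
 [862.6 -76.   14. ]
 [763.2 -75.6  14. ]
 [763.6  34.9  14. ]] [813.2 -20.4  14. ]
posts [[811.9  20.4 145. ]
 [811.6 -61.1 145. ]
 [779.1 -60.9 145. ]
 [779.4  20.4 145. ]] [795.5 -20.3 145. ]
[array([846. ,   5.9, 150. ]), array([845.7, -48.3, 150. ]), array([782.6,   5.9, 150. ]), array([782.4, -48.1, 150. ])]
[array([842.9,   5.7, 160. ]), array([842.6, -48.1, 160. ]), array([779.9,   5.7, 160. ]), array([779.7, -47.9, 160. ])]
[array([839.7,   5.6, 170. ]), array([839.5, -47.8, 170. ]), array([777.2,   5.6, 170. ]), array([777. , -47.6, 170. ])]
[ 351.3    -189.4      91.3      -0.        0.       -2.3138] [[-0.889  0.458  0.   ]
 [ 0.458  0.889  0.   ]
 [ 0.     0.    -1.   ]]
```

Emit:
move_arm([
  [351.3,-189.4,60,0,0,-2.3138],
  [351.3,-189.4,60,0,0,-2.3138],
  [351.3,-189.4,60,0,0,-2.3138],
  [351.3,-189.4,60,0,0,-2.3138],
  [351.3,-189.4,60,0,0,-2.3138],
  [351.3,-189.4,60,0,0,-2.3138],
  [351.3,-189.4,60,0,0,-2.3138],
  [351.3,-189.4,60,0,0,-2.3138],
  [351.3,-189.4,60,0,0,-2.3138],
  [351.3,-189.4,60,0,0,-2.3138],
  [351.3,-189.4,60,0,0,-2.3138],
  [351.3,-189.4,60,0,0,-2.3138],
  [351.3,-189.4,60,0,0,-2.3138],
  [351.3,-189.4,60,0,0,-2.3138],
  [351.3,-189.4,60,0,0,-2.3138],
  [351.3,-189.4,60,0,0,-2.3138],
  [351.3,-189.4,60,0,0,-2.3138],
  [351.3,-189.4,60,0,0,-2.3138],
  [351.3,-189.4,60,0,0,-2.3138],
  [351.3,-189.4,60,0,0,-2.3138],
], hand=45)

```text
t: 1.77
tool_pos: [445.2, -193.8, 171.0]
eef_rot: [3.142, -0.001, 2.668]
contact_force: [0.4, 0.0, 0.9]
grip_width: 44.9
finger_force: 0.0
```

Emit:
move_arm([
  [0,0,40,0,0,0],
  [0,0,80,0,0,0],
  [0,0,110,0,0,0],
  [0,0,120,0,0,0],
  [0,0,125,0,0,0],
  [0,0,129,0,0,0],
  [0,0,132,0,0,0],
  [0,0,132,0,0,0],
  [0,0,132,0,0,0],
])

```text
t: 2.52
tool_pos: [446.2, -194.5, 40.4]
eef_rot: [-3.141, 0.002, 2.665]
contact_force: [-0.1, 0.4, -0.3]
grip_width: 45.3
finger_force: 0.0
```

```bash
python3 - <<'E'
from rig import *
from h import *
applied([351.3,-189.4,60,0,0,-2.3138]);print(applied([0,0,132,0,0,0])[:3,3]);print(get_state()["tool_pos"],get_state()["contact_force"])
s=grab_frame("side"); cv2.imwrite("pics/p1.png",crop(s,210,230,130,100,6))
E
```

```text
[ 445.45128124 -194.00318984   39.322     ]
[ 446.19130027 -194.46067428   40.42503406] [-0.09085241  0.43639415 -0.28788622]
```

View pics/p1.png

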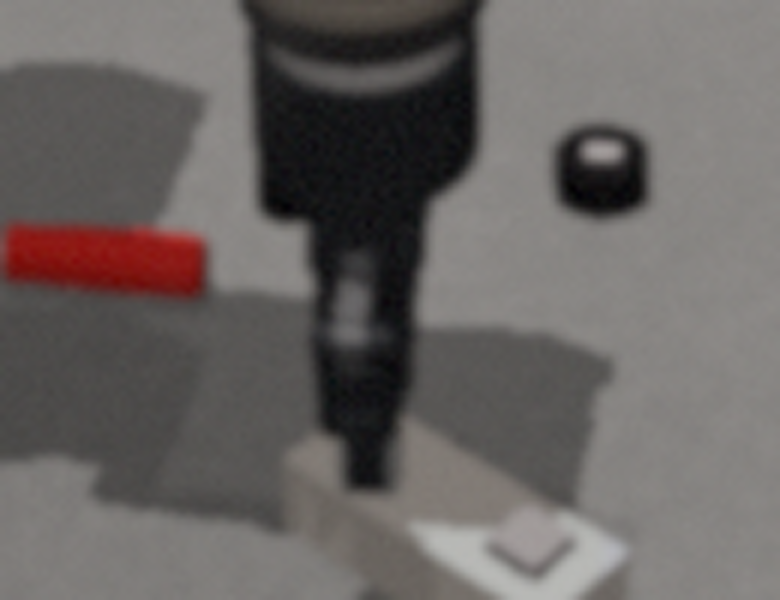

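The gripper straddles the pin's hole, with the near finger hiding the pin around (370,470) in the crop. It is not touching the block, so I'll close on the head and lift slowly.

Emit:
move_arm([
  [0,0,0,0,0,0],
  [0,0,0,0,0,0],
  [0,0,0,0,0,0],
  [0,0,0,0,0,0],
  [0,0,0,0,0,0],
  [0,0,0,0,0,0],
  [0,0,0,0,0,0],
  [0,0,0,0,0,0],
], hand=10, newtons=50)

```text
t: 3.23
tool_pos: [445.8, -194.2, 40.0]
eef_rot: [-3.141, 0.001, 2.666]
contact_force: [-0.0, 0.3, 5.4]
grip_width: 15.5
finger_force: 48.7
```

Emit:
move_arm([
  [0,0,-10,0,0,0],
  [0,0,-25,0,0,0],
  [0,0,-45,0,0,0],
  [0,0,-75,0,0,0],
  [0,0,-100,0,0,0],
  [0,0,-110,0,0,0],
  [0,0,-110,0,0,0],
  [0,0,-110,0,0,0],
])

```text
t: 3.9
tool_pos: [445.5, -194.0, 149.9]
eef_rot: [-3.141, 0.001, 2.666]
contact_force: [-0.5, 0.1, -0.7]
grip_width: 15.6
finger_force: 48.8
```

```bash
python3 - <<'E'
from rig import *
from h import *
print(applied([0,0,-110,0,0,0])[:3,3]);S=get_state();print(S["tool_pos"],S["contact_force"],S["grip_width"])
s=grab_frame("side"); pickle.dump(s,open("s2.pkl","wb"))
tp=S["tool_pos"]
print("expected pin px tip", proj(s,tp+[0,0,-5-29]), "tcp",proj(s,tp))
u,v=proj(s,tp).astype(int)
cv2.imwrite("pics/p2.png",crop(s,u-40,v-30,80,75,8)); print(u-40,v-30)
E
```

```text
[ 445.45128124 -194.00318984  149.322     ]
[ 445.51376536 -194.03729469  149.89950467] [-0.51810187  0.13987515 -0.65712356] 15.642528423143645
expected pin px tip [271.61236789 275.16375048] tcp [271.23602913 261.79673289]
231 231
```

View pics/p2.png

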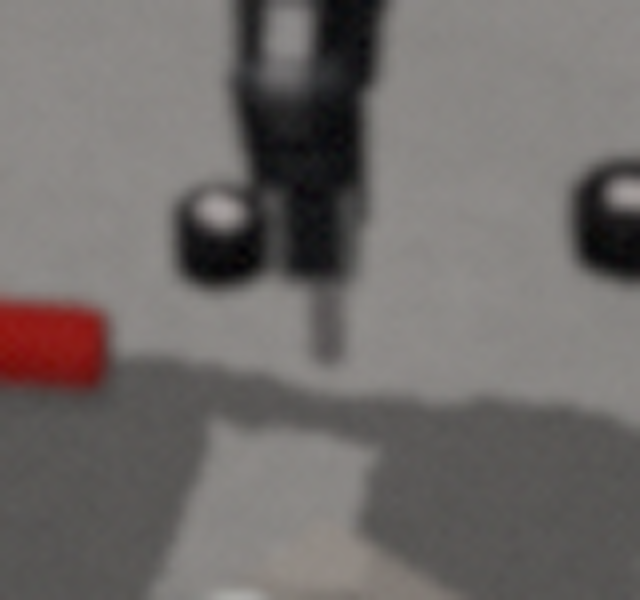

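The pin is held upright. Its foot shows at (327,362) in the crop, against (325,353) predicted, so it hangs about 35 mm below the TCP. Next I'll work out the move to above the hole.

```bash
python3 - <<'E'
from h import *
s=load("side0");p=onz(s,215.75,204.75,32);print(p)
h=(p+2*np.array([452.4,259.9,32]))/3;print(h)
print(inc(pose(h[0],h[1],155,np.pi,0,-.476+np.pi)))
E
```

```text
[452.5994214  255.76528996  32.        ]
[452.4664738  258.52176332  32.        ]
[201.1 405.4  -5.7  -0.    0.    0. ]
```

Emit:
move_arm([
  [201.1,405.4,-5.7,0,0,0],
  [201.1,405.4,-5.7,0,0,0],
  [201.1,405.4,-5.7,0,0,0],
  [201.1,405.4,-5.7,0,0,0],
  [201.1,405.4,-5.7,0,0,0],
  [201.1,405.4,-5.7,0,0,0],
  [201.1,405.4,-5.7,0,0,0],
  [201.1,405.4,-5.7,0,0,0],
  [201.1,405.4,-5.7,0,0,0],
  [201.1,405.4,-5.7,0,0,0],
  [201.1,405.4,-5.7,0,0,0],
  [201.1,405.4,-5.7,0,0,0],
  [201.1,405.4,-5.7,0,0,0],
  [201.1,405.4,-5.7,0,0,0],
  [201.1,405.4,10,0,0,0],
  [201.1,405.4,40,0,0,0],
  [201.1,405.4,60,0,0,0],
  [201.1,405.4,71,0,0,0],
  [201.1,405.4,71,0,0,0],
  [201.1,405.4,71,0,0,0],
])

```text
t: 5.62
tool_pos: [452.3, 257.0, 77.8]
eef_rot: [-3.14, -0.001, 2.664]
contact_force: [0.3, -0.3, -0.4]
grip_width: 16.0
finger_force: 49.0
```

```bash
python3 - <<'E'
from rig import *
from h import *
print(applied([201.1,405.4,71,0,0,0])[:3,3]);S=get_state();print(S["tool_pos"],S["contact_force"],S["grip_width"],S["eef_rot"],S["joints"])
s=grab_frame("side"); pickle.dump(s,open("s3.pkl","wb"));t=grab_frame("top"); pickle.dump(t,open("t3.pkl","wb"))
tp=S["tool_pos"]; print("pin tip px", proj(s,tp+[0,0,-35]),proj(t,tp))
cv2.imwrite("pics/p3.png",np.hstack([crop(s,188,165,60,60,8),crop(t,160,210,40,60,8)]))
E
```

```text
[452.46868396 258.48009832  78.322     ]
[452.32170993 257.03435292  77.78467908] [ 0.2657692  -0.27472816 -0.36952012] 15.951865505949007 [-3.13988159e+00 -1.17573102e-03  2.66363615e+00] [ 3.69518867e-01  5.11062521e-01  1.73332276e+00 -3.20839038e-04
  8.99268224e-01 -7.23122084e-01]
pin tip px [215.21696974 201.27263335] [186.89964153 236.55854157]
```

View pics/p3.png

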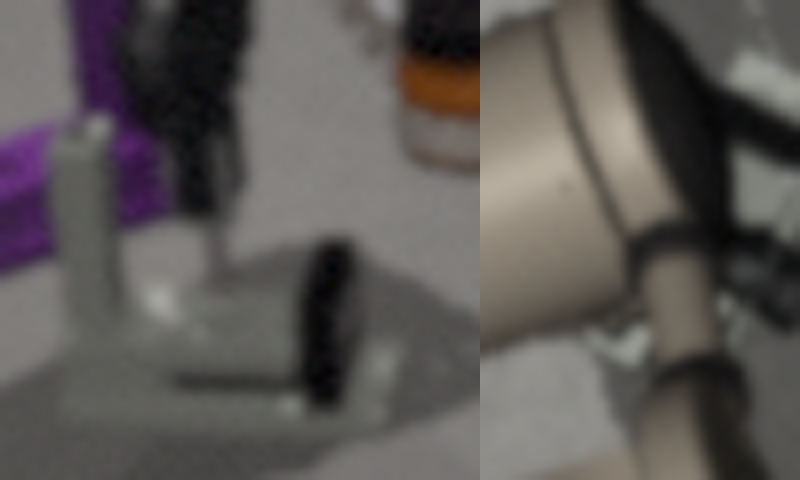

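The pin foot hangs just above the fork face at about (215,280) in the left half of the crop, and the arm hides the hole in the top view. The weaker side view puts the hole 4 mm off in y, so I'll trust the top view (y about 259) and feel for the hole.

Emit:
move_arm([
  [0.2,0.4,0,0,0,0],
  [0.2,0.4,4,0,0,0],
  [0.2,0.4,6,0,0,0],
  [0.2,0.4,8,0,0,0],
  [0.2,0.4,9,0,0,0],
  [0.2,0.4,10,0,0,0],
  [0.2,0.4,11,0,0,0],
  [0.2,0.4,12,0,0,0],
  [0.2,0.4,13,0,0,0],
  [0.2,0.4,14,0,0,0],
  [0.2,0.4,14,0,0,0],
])

```text
t: 6.63
tool_pos: [452.4, 258.9, 64.0]
eef_rot: [-3.141, -0.0, 2.666]
contact_force: [-0.2, -0.3, -0.3]
grip_width: 15.7
finger_force: 49.0
```

Emit:
move_arm([
  [0,0,1,0,0,0],
  [0,0,2,0,0,0],
  [0,0,3,0,0,0],
  [0,0,4,0,0,0],
  [0,0,5,0,0,0],
  [0,0,6,0,0,0],
  [0,0,7,0,0,0],
  [0,0,8,0,0,0],
  [0,0,8,0,0,0],
])

```text
t: 7.38
tool_pos: [452.4, 258.9, 56.0]
eef_rot: [-3.141, -0.0, 2.666]
contact_force: [-0.6, -0.4, -1.2]
grip_width: 15.9
finger_force: 49.0
```

Emit:
move_arm([
  [0,0,1,0,0,0],
  [0,0,2,0,0,0],
  [0,0,3,0,0,0],
  [0,0,4,0,0,0],
  [0,0,5,0,0,0],
  [0,0,6,0,0,0],
  [0,0,6,0,0,0],
])

```text
t: 7.97
tool_pos: [452.4, 258.9, 50.0]
eef_rot: [-3.141, -0.0, 2.666]
contact_force: [-0.1, -0.2, -0.4]
grip_width: 15.9
finger_force: 49.0
```

Emit:
move_arm([
  [0,0,1,0,0,0],
  [0,0,2,0,0,0],
  [0,0,3,0,0,0],
  [0,0,4,0,0,0],
  [0,0,5,0,0,0],
  [0,0,6,0,0,0],
  [0,0,7,0,0,0],
  [0,0,8,0,0,0],
  [0,0,9,0,0,0],
  [0,0,10,0,0,0],
  [0,0,10,0,0,0],
])

```text
t: 8.88
tool_pos: [452.4, 258.9, 40.1]
eef_rot: [-3.141, -0.0, 2.666]
contact_force: [0.1, -0.0, -0.5]
grip_width: 15.8
finger_force: 49.0
```

Emit:
move_arm([
  [0,0,0.5,0,0,0],
  [0,0,1,0,0,0],
  [0,0,1.5,0,0,0],
  [0,0,2,0,0,0],
  [0,0,2.5,0,0,0],
  [0,0,3,0,0,0],
  [0,0,3,0,0,0],
])

```text
t: 9.47
tool_pos: [452.6, 258.9, 38.0]
eef_rot: [3.141, 0.0, 2.666]
contact_force: [-1.7, -0.8, 6.4]
grip_width: 15.8
finger_force: 49.7
```

The pin seated at the predicted height with 6 N of contact. I'll release it and rise.

Emit:
move_arm([
  [0,0,0,0,0,0],
  [0,0,0,0,0,0],
  [0,0,0,0,0,0],
  [0,0,0,0,0,0],
  [0,0,0,0,0,0],
], hand=50)

```text
t: 9.88
tool_pos: [452.5, 258.9, 37.1]
eef_rot: [-3.141, -0.0, 2.666]
contact_force: [-0.7, -0.2, -0.0]
grip_width: 49.8
finger_force: 0.0
```

Emit:
move_arm([
  [0,0,-15,0,0,0],
  [0,0,-40,0,0,0],
  [0,0,-75,0,0,0],
  [0,0,-100,0,0,0],
  [0,0,-100,0,0,0],
  [150,150,-150,0,0,0],
  [150,150,-150,0,0,0],
  [150,150,-150,0,0,0],
  [150,150,-150,0,0,0],
  [150,150,-150,0,0,0],
  [150,150,-150,0,0,0],
  [150,150,-150,0,0,0],
])

```text
t: 10.88
tool_pos: [386.5, 463.6, 187.0]
eef_rot: [3.141, -0.0, 2.67]
contact_force: [0.2, -0.7, 0.2]
grip_width: 49.9
finger_force: 0.0
```

```bash
python3 - <<'E'
from rig import *
from h import *
applied([.2,.4,41,0,0,0]);print(applied([150,150,-150,0,0,0])[:3,3]);S=get_state();print(S["tool_pos"],S["contact_force"],S["joints"])
s=grab_frame("side"); pickle.dump(s,open("s4.pkl","wb"));t=grab_frame("top"); pickle.dump(t,open("t4.pkl","wb"))
cv2.imwrite("pics/p4.png",np.hstack([crop(s,188,165,50,60,8),crop(t,165,208,50,60,8)]))
E
```

```text
[387.88160615 460.98617077 187.322     ]
[386.51148812 463.56633788 186.98721814] [ 0.22590925 -0.69693853  0.20730711] [ 7.48718207e-01  5.20628947e-01  1.36437773e+00  3.10599252e-04
  1.25577928e+00 -3.50353886e-01]
```

View pics/p4.png

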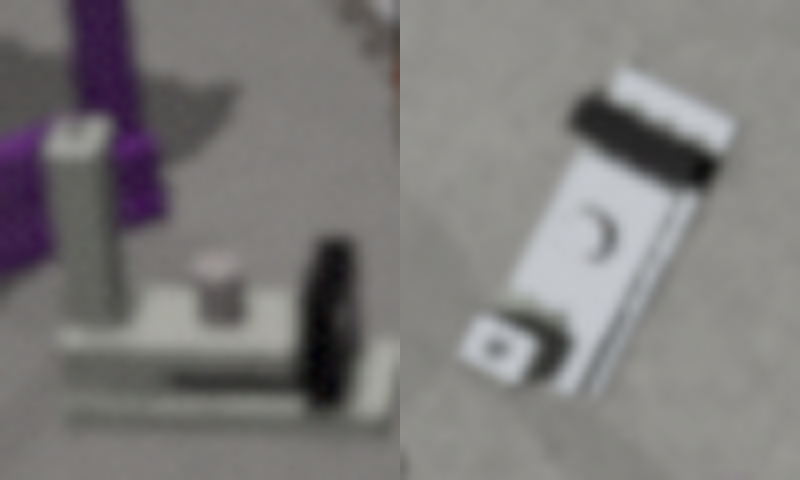

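The head is seated on the fork at (218,285) in the left half, and the holder has not moved. The handle top is at (497,348) in the right half, which is about (411.5, 280) in the world. Next is the handle grasp.

```bash
python3 - <<'E'
from h import *
print(inc(pose(411.5,280.1,150,np.pi,0,-.476+np.pi)))
t=load("t4");print(onz(t,176.7,251.06,105))
g=t["image"].astype(np.float32).mean(2)
m=cv2.resize(g[212:234,180:212],None,fx=8,fy=8,interpolation=cv2.INTER_CUBIC)
c=max(cv2.findContours((m<90).astype(np.uint8),0,1)[0],key=cv2.contourArea);q=(cv2.boxPoints(cv2.minAreaRect(c))+.5)/8-.5+[180,212]
print([onz(t,*p,54)[:2].round(1) for p in q])
E
```

```text
[-103.9 -150.    37.3   -0.     0.     0. ]
[411.50223095 279.8056615  105.        ]
[array([490.2, 267.6]), array([505.4, 259.5]), array([478.3, 209. ]), array([463.2, 217. ])]
```

Emit:
move_arm([
  [-103.9,-150,0,0,0,0],
  [-103.9,-150,0,0,0,0],
  [-103.9,-150,0,0,0,0],
  [-103.9,-150,0,0,0,0],
  [-103.9,-150,0,0,0,0],
  [-103.9,-150,20,0,0,0],
  [-103.9,-150,37,0,0,0],
  [-103.9,-150,50,0,0,0],
  [-103.9,-150,50,0,0,0],
  [-103.9,-150,50,0,0,0],
  [-103.9,-150,50,0,0,0],
])

```text
t: 11.9
tool_pos: [412.0, 279.3, 137.8]
eef_rot: [3.141, 0.0, 2.664]
contact_force: [0.5, -0.8, 0.2]
grip_width: 50.2
finger_force: 0.0
```

Emit:
move_arm([
  [0,0,10,0,0,0],
  [0,0,20,0,0,0],
  [0,0,30,0,0,0],
  [0,0,40,0,0,0],
  [0,0,50,0,0,0],
  [0,0,60,0,0,0],
  [0,0,68,0,0,0],
  [0,0,68,0,0,0],
  [0,0,68,0,0,0],
])

```text
t: 12.65
tool_pos: [411.3, 280.0, 68.9]
eef_rot: [-3.141, -0.001, 2.666]
contact_force: [0.2, -0.6, 0.1]
grip_width: 49.8
finger_force: 0.0
```

Emit:
move_arm([
  [0,0,0,0,0,0],
  [0,0,0,0,0,0],
  [0,0,0,0,0,0],
  [0,0,0,0,0,0],
  [0,0,0,0,0,0],
  [0,0,0,0,0,0],
  [0,0,0,0,0,0],
  [0,0,0,0,0,0],
  [0,0,0,0,0,0],
  [0,0,0,0,0,0],
], hand=15, newtons=110)

```text
t: 13.48
tool_pos: [411.8, 280.2, 69.9]
eef_rot: [3.141, 0.001, 2.666]
contact_force: [-1.9, -1.6, 6.7]
grip_width: 22.6
finger_force: 107.9
```

Emit:
move_arm([
  [0,0,-2,0,0,0],
  [0,0,-6,0,0,0],
  [0,0,-12,0,0,0],
  [0,0,-20,0,0,0],
  [0,0,-30,0,0,0],
  [0,0,-45,0,0,0],
  [0,0,-60,0,0,0],
  [0,0,-80,0,0,0],
  [0,0,-100,0,0,0],
  [0,0,-120,0,0,0],
  [0,0,-130,0,0,0],
  [0,0,-135,0,0,0],
  [0,0,-135,0,0,0],
  [0,0,-135,0,0,0],
])

```text
t: 14.65
tool_pos: [411.2, 279.9, 204.1]
eef_rot: [-3.141, -0.0, 2.666]
contact_force: [-0.5, 0.1, -4.7]
grip_width: 22.7
finger_force: 108.2
```

```bash
python3 - <<'E'
from rig import *
from h import *
applied([-103.9,-150,50,0,0,0]);applied([0,0,68,0,0,0]);print(applied([0,0,-135,0,0,0])[:3,3]);S=get_state();print(S["tool_pos"],S["eef_rot"],S["contact_force"],S["torque"],S["grip_width"])
# target: holder grip 90 behind the face (lens x) and 56 above; specimen play and tilt measured later
th=.31; L=np.array([793.3-58*np.cos(th),-20.4,130+58*np.sin(th)])
Lm=R.from_euler("xyz",[0,th,0]).as_matrix()   # lens frame: -x tips upward
print("lens",L,"x axis",Lm[:,0])
for back,n in((60,"pre"),(0,"fin")):
    g=L+Lm@[-100-90-back,0,56]                # grasp point
    T=np.eye(4);T[:3,:3]=Lm@np.diag([-1,1,-1]);T[:3,3]=g+T[:3,2]*19
    print(n,T[:3,3].round(1),R.from_matrix(T[:3,:3]).as_euler("xyz").round(3),inc(T))
E
```

```text
[411.49875883 280.05126508 204.322     ]
[411.17430384 279.90387226 204.13501307] [-3.14125809e+00 -1.90621552e-04  2.66557071e+00] [-0.4765931   0.10772503 -4.69748316] [0.0511803  0.19530508 0.01762334] 22.680265609677534
lens [738.06465295 -20.4        147.69340091] x axis [ 0.95233357  0.         -0.30505864]
pre [511.3 -20.4 259.2] [ 3.142 -0.31   3.142] [-2.264e+02 -2.213e+02 -5.490e+01  7.380e-02  3.041e-01 -4.721e-01]
fin [568.4 -20.4 240.9] [ 3.142 -0.31   3.142] [-2.771e+02 -1.952e+02 -3.660e+01  7.380e-02  3.041e-01 -4.721e-01]
```

The holder is lifted (4.7 N) and level. Next I'll carry it gently to a point 60 mm short of the final position, already tilted.

Emit:
move_arm([
  [-4,-4,-1,0.001,0.005,-0.008],
  [-14,-13,-3,0.004,0.018,-0.028],
  [-27,-27,-7,0.009,0.036,-0.057],
  [-41,-40,-10,0.013,0.055,-0.085],
  [-54,-53,-13,0.018,0.073,-0.113],
  [-68,-66,-16,0.022,0.091,-0.142],
  [-82,-80,-20,0.027,0.109,-0.17],
  [-95,-93,-23,0.031,0.128,-0.198],
  [-109,-106,-26,0.035,0.146,-0.227],
  [-122,-119,-30,0.04,0.164,-0.255],
  [-136,-133,-33,0.044,0.182,-0.283],
  [-149,-146,-36,0.049,0.201,-0.312],
  [-163,-159,-40,0.053,0.219,-0.34],
  [-177,-173,-43,0.058,0.237,-0.368],
  [-190,-186,-46,0.062,0.255,-0.397],
  [-204,-199,-49,0.066,0.274,-0.425],
  [-215,-210,-52,0.07,0.289,-0.448],
  [-222,-217,-54,0.072,0.298,-0.463],
  [-226.4,-221.3,-54.9,0.0738,0.3041,-0.4721],
  [-226.4,-221.3,-54.9,0.0738,0.3041,-0.4721],
])

```text
t: 16.32
tool_pos: [511.6, -21.7, 258.2]
eef_rot: [-3.141, -0.311, 3.14]
contact_force: [0.1, -0.2, -4.9]
grip_width: 22.7
finger_force: 108.2
```

```bash
python3 - <<'E'
from rig import *
from h import *
C=applied([-226.4,-221.3,-54.9,.0738,.3041,-.4721]);S=get_state();print(C[:3,3],S["tool_pos"],S["eef_rot"],S["grip_width"],S["joints"],S["contact_force"])
L=np.array([738.1,-20.4,147.7]);th=.31;Lm=R.from_euler("xyz",[0,th,0]).as_matrix()
T=np.eye(4);T[:3,:3]=Lm@np.diag([-1,1,-1]);g=L+Lm@[-190,0,56];T[:3,3]=g+T[:3,2]*19;print(inc(T))
E
```

```text
[511.3274479  -20.38988197 259.222     ] [511.62765959 -21.74126325 258.18673876] [-3.14141097 -0.31139195  3.14044372] 22.684126408645366 [-0.16182648  0.4892998   1.25981362 -0.04963021  1.69992479 -1.73026707] [ 0.06683941 -0.21542576 -4.93448244]
[-60.  -0.   0.  -0.  -0.  -0.]
```

Emit:
move_arm([
  [-2,0,0,0,0,0],
  [-6,0,0,0,0,0],
  [-12,0,0,0,0,0],
  [-20,0,0,0,0,0],
  [-28,0,0,0,0,0],
  [-36,0,0,0,0,0],
  [-43,0,0,0,0,0],
  [-49,0,0,0,0,0],
  [-53,0,0,0,0,0],
  [-55,0,0,0,0,0],
  [-56,0,0,0,0,0],
  [-56,0,0,0,0,0],
  [-56,0,0,0,0,0],
  [-56,0,0,0,0,0],
  [-56,0,0,0,0,0],
])

```text
t: 17.57
tool_pos: [564.5, -20.4, 242.4]
eef_rot: [-3.141, -0.31, 3.141]
contact_force: [-0.9, -0.3, -4.4]
grip_width: 22.8
finger_force: 108.2
```

```bash
python3 - <<'E'
from rig import *
from h import *
C=applied([-56,0,0,0,0,0]);S=get_state();print(C[:3,3],S["tool_pos"],S["eef_rot"],S["contact_force"])
s=grab_frame("side"); pickle.dump(s,open("s5.pkl","wb"));t=grab_frame("top"); pickle.dump(t,open("t5.pkl","wb"))
# expected face centre given TCP
th=-S["eef_rot"][1];Lm=R.from_euler("xyz",[0,th,0]).as_matrix();g=S["tool_pos"]+Lm@[0,0,19.]
f=g+Lm@[90,0,-56];print("exp face",f,proj(s,f),proj(t,f))
for n,q in(("top left",[0,25,22]),("top right",[0,-25,22]),("bot right",[0,-25,-22]),("bot left",[0,25,-22])): print(n,proj(s,f+Lm@q).round(1),proj(t,f+Lm@q).round(1))
a=crop(s,270,140,110,90,7); b=crop(t,250,110,70,60,6)
cv2.imwrite("pics/p5.png",np.hstack([crop(s,290,145,90,75,5)[:375],crop(t,252,110,70,75,5)]))
E
```

```text
[564.65811671 -20.39262708 242.13868193] [564.52875496 -20.4120275  242.355248  ] [-3.14142579 -0.30971182  3.14141704] [-0.85141067 -0.25460873 -4.44379644]
exp face [638.96967032 -20.4120275  179.6850787 ] [320.28832544 190.05175864] [284.56354203 165.44421026]
top left [318.4 177. ] [275.  161.6]
top right [328.  186.4] [294.2 161.6]
bot right [322.2 203.3] [293.8 169.1]
bot left [312.9 193.5] [275.3 169.2]
```

View pics/p5.png

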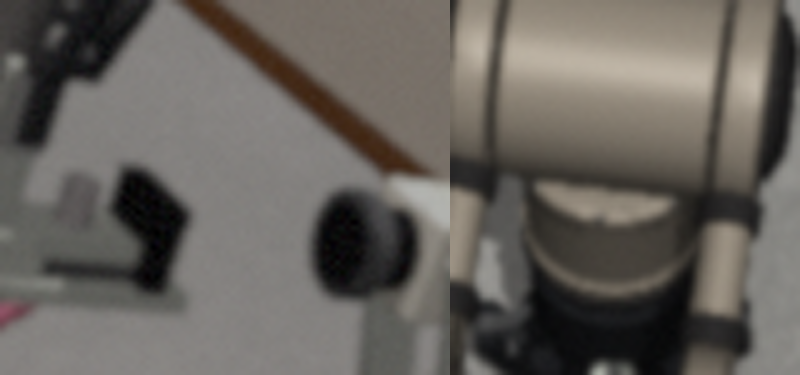

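The polished mount faces the lens. In the side crop its near front edge runs from (189,214) to (165,290), within about 1 px of the prediction, and the lens disc is at (340,243). The arm hides the top view. I'll refine the tilt and any play numerically.

```bash
python3 - <<'E'
from h import *
s=load("side0");s5=load("s5");t=load("top0")
k=8
def up(f,x0,y0,x1,y1): return cv2.resize(cv2.GaussianBlur(f["image"].astype(np.float32).mean(2),(0,0),.6)[y0:y1,x0:x1],None,fx=k,fy=k,interpolation=cv2.INTER_CUBIC)
# head's far top edge (lens-x direction): strongest dark->bright row per column, side view
A=up(s,366,172,396,190);G=np.diff(A,axis=0);r=G.argmax(0)+.5
cols=np.arange(60,170);pc=np.polyfit(cols,r[cols],1);res=r[cols]-np.polyval(pc,cols);ok=abs(res-np.median(res))<4;pc=np.polyfit(cols[ok],r[cols][ok],1)
print("edge slope",pc,ok.sum(),r[60:170:15])
# near top edge: strongest bright->dark below
for th in(.2,.25,.3,.35,.4):
    c=np.array([793.3,-20.4,130]);Lm=R.from_euler("xyz",[0,th,0]).as_matrix()
    P=[proj(s,c+Lm@[x,27,27]) for x in(-15,45)];d=P[1]-P[0];print(th,(d[1]/d[0]).round(4),P[0].round(1),P[1].round(1))
# lens disc ellipses
def ell(f,box,thr):
    A=up(f,*box);c=max(cv2.findContours((A<thr).astype(np.uint8),0,1)[0],key=cv2.contourArea);e=cv2.fitEllipse(c);return (np.array(e[0])+.5)/k-.5+box[:2],np.array(e[1])/k,e[2]
for thr in(20,25,30,35):print(thr,"top",ell(t,(272,120,298,142),thr),"side",ell(s,(348,180,366,208),thr),"now",ell(s5,(348,180,366,208),thr))
# specimen silhouette now
A=up(s5,308,172,334,212);c=max(cv2.findContours((A<45).astype(np.uint8),0,1)[0],key=cv2.contourArea)
print(((cv2.approxPolyDP(c,10,True)[:,0]+.5)/k-.5+[308,172]).round(1).tolist())
th=.31;Lm=R.from_euler("xyz",[0,th,0]).as_matrix();f=np.array([639,-20.4,179.7])
print({(x,y,z):proj(s5,f+Lm@[x,y,z]).round(1).tolist() for x in(0,-14) for y in(25,-25) for z in(22,-22)})
E
```

```text
edge slope [ 0.14606675 59.81391112] 102 [67.5 67.5 75.5 75.5 75.5 75.5 83.5 83.5]
0.2 -0.0171 [367.4 180.7] [387.1 180.4]
0.25 0.0376 [367.9 180.4] [387.3 181.2]
0.3 0.0945 [368.5 180.2] [387.4 182. ]
0.35 0.1538 [369. 180.] [387.5 182.8]
0.4 0.2161 [369.5 179.8] [387.5 183.7]
20 top (array([284.39755917, 130.42495346]), array([ 6.97462225, 14.03361988]), 90.06721496582031) side (array([357.76695251, 193.37272453]), array([ 7.36668682, 14.65201092]), 5.120827674865723) now (array([357.98557377, 193.53176212]), array([ 8.28791237, 15.58370686]), 3.871767282485962)
25 top (array([284.38270569, 130.38166523]), array([ 7.53933573, 15.06834316]), 89.99279022216797) side (array([357.89684963, 193.40666103]), array([ 8.18649864, 15.59091568]), 5.948581218719482) now (array([358.09086227, 193.63470936]), array([ 9.0031414, 16.5492897]), 3.309915781021118)
30 top (array([284.34253407, 130.34227276]), array([ 8.06887531, 15.98473358]), 90.03520202636719) side (array([357.98882675, 193.41547203]), array([ 8.88337326, 16.34778214]), 6.409245491027832) now (array([358.19490623, 193.73269844]), array([ 9.69439507, 17.28113747]), 2.4218945503234863)
35 top (array([284.29962254, 130.2992239 ]), array([ 8.55809784, 17.09357071]), 90.10044860839844) side (array([358.07962036, 193.45101357]), array([ 9.55365467, 17.02266312]), 6.489319324493408) now (array([358.54359531, 194.26047707]), array([10.69708061, 18.74099731]), 175.6781005859375)
[[315.7, 178.9], [312.4, 185.6], [318.1, 193.3], [314.9, 199.7], [320.8, 202.8], [326.4, 187.9], [319.4, 180.2]]
{(0, 25, 22): [318.4, 177.0], (0, 25, -22): [312.9, 193.5], (0, -25, 22): [328.1, 186.4], (0, -25, -22): [322.2, 203.3], (-14, 25, 22): [313.4, 176.5], (-14, 25, -22): [307.9, 193.1], (-14, -25, 22): [322.9, 185.9], (-14, -25, -22): [317.1, 202.9]}
```

```bash
python3 - <<'E'
from h import *
s5=load("s5");t=load("top0");s=load("side0")
print("tri",tri(t,(284.38,130.38),s,(357.9,193.4)))
th=.31;Lm=R.from_euler("xyz",[0,th,0]).as_matrix();L=np.array([738.1,-20.4,147.7])
print("lens px",proj(s,L),proj(s,L+Lm@[3,0,0]),proj(t,L),proj(t,L+Lm@[3,0,0]))
g=cv2.resize(s5["image"].astype(np.float32).mean(2),None,fx=8,fy=8,interpolation=cv2.INTER_CUBIC)
def edge(a,b):   # offsets (px, + = along outward normal n) of the half-level crossing along the predicted edge a-b
    a,b=np.array(a),np.array(b);d=(b-a)/np.linalg.norm(b-a);n=np.array([-d[1],d[0]]);out=[]
    w=np.arange(-5,5,.1)
    for q in(.25,.4,.5,.6,.75):
        p=a+(b-a)*q+w[:,None]*n;v=cv2.remap(g,((p[:,0]+.5)*8-.5).astype(np.float32)[None],((p[:,1]+.5)*8-.5).astype(np.float32)[None],1)[0]
        out.append(round(float(w[np.abs(np.gradient(v)).argmax()]),1))
    return n.round(2),out
f=np.array([639,-20.4,179.7]);P=lambda *q:proj(s5,f+Lm@q)
print("front-near vertical",edge(P(0,-25,-22),P(0,-25,22)))
print("front top",edge(P(0,-25,22),P(0,25,22)))
print("back top",edge(P(-14,-25,22),P(-14,25,22)))
# same kind of check on the holder: handle/base front near bottom edge
h=lambda x,y,z:proj(s5,f+Lm@[x-45,y,z-32])
print("base bottom near edge",edge(h(-40,-24,0),h(50,-24,0)),"base front near vertical",edge(h(60,-24,0),h(60,24,0)))
print("mm/px along lens x",np.linalg.norm(P(10,0,0)-P(0,0,0))/10)
E
```

```text
tri (array([741.64853037, -20.48739345, 146.76592219]), np.float64(1.1398182263394556))
lens px [356.40219529 193.38404449] [357.40180052 193.47395782] [284.43820965 131.38876057] [284.43484232 130.43545744]
front-near vertical (array([0.95, 0.33]), [-0.7, -0.6, -0.2, -0.7, -0.7])
front top (array([ 0.7 , -0.72]), [-1.3, -0.5, -0.4, -0.4, -0.9])
back top (array([ 0.7 , -0.71]), [2.2, 2.8, 2.7, 1.8, 1.2])
base bottom near edge (array([-0.07,  1.  ]), [-5.0, -4.6, -4.8, -5.0, 0.6]) base front near vertical (array([ 0.72, -0.69]), [2.9, 3.4, 3.2, -2.1, -2.6])
mm/px along lens x 0.3610461493410751
```

The measured face is about 1.5 mm behind the expected position and the lens about 1.5 mm farther out. I'll advance 6 mm slowly and let it settle.

Emit:
move_arm([
  [-0.5,0,0,0,0,0],
  [-1.5,0,0,0,0,0],
  [-3,0,0,0,0,0],
  [-4.5,0,0,0,0,0],
  [-5.5,0,0,0,0,0],
  [-6,0,0,0,0,0],
  [-6,0,0,0,0,0],
  [-6,0,0,0,0,0],
  [-6,0,0,0,0,0],
  [-6,0,0,0,0,0],
  [-6,0,0,0,0,0],
  [-6,0,0,0,0,0],
  [-6,0,0,0,0,0],
  [-6,0,0,0,0,0],
  [-6,0,0,0,0,0],
  [-6,0,0,0,0,0],
])

```text
t: 19.0
tool_pos: [570.4, -20.4, 240.3]
eef_rot: [-3.141, -0.31, 3.141]
contact_force: [0.9, 0.2, -4.7]
grip_width: 22.8
finger_force: 108.2
```

```bash
python3 - <<'E'
from rig import *
S=get_state();print(S["tool_pos"],S["eef_rot"],S["joint_velocities"].round(4),S["contact_force"],S["grip_width"])
print(hand_in())
E
```

```text
[570.35071085 -20.41060242 240.28858232] [-3.14146624 -0.31000358  3.14145952] [ 0.0007  0.001  -0.0005 -0.0009 -0.0018  0.0017] [ 0.88966857  0.17188552 -4.69646251] 22.772522160951997
the job is handed in; nothing more can be done
None
```

I handed the job in at 19 s: the round-headed pin is seated in the fork and the specimen is held still, facing the lens at about 10 cm (estimated to within 2–3 mm, tilt 0.31 ± 0.02 rad); I did not image it again after the last 6 mm advance, and the rig gave no verdict.

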